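Gauge the bore of the orange cable sleeve

ROBOT

A 6-joint arm with a two-finger parallel gripper is mounted at the origin on the work surface. World frame = base frame: x ahead of the robot, y to its left, z up, the work surface at z = 0. Lengths are in m, angles in degrees, forces in N, time in s.
With the tool pointing down it reaches from about 0.3 to 0.775 m from the base axis. Payload 14.6 kg.
Tool frame: the origin (TCP) lies at the very end of the fingers, on their centre line; the grasp point (between the pads) lies 19 mm behind it; z points along the fingers, y is the line along which they close (so a half turn about z gives the same grasp; the last joint's range is limited). The gripper opens to 85 mm and grips with 20 to 120 N. Pads are 22 mm wide; open, the fingers measure 114 mm over their backs; the gripper's body (76 mm by 85 mm) begins 54 mm behind the grasp point. The pads swing forward as they close: fully open they stand 13 mm farther back than shut.
Start: joints at [-80.993, 17.183, 87.147, -0, 75.671, -3.816], TCP at [0.122, -0.536, 0.231] pointing down, gripper open.
Joint ranges: [-173.82, 173.82], [-45.26, 126.66], [13.44, 144.39], [-59.66, 239.66], [0, 175.72], [-146.38, 146.38]. Speed limits (degrees/s): [127.2, 127.2, 147.25, 180, 180, 180].

INTERFACE

Orientations are given as a 3x3 rotation matrix whose columns are the frame's x, y, z axes.
In Python, from bench import monitor, viewer, job gives the robot as it stands. The module is installed in compiled form; this text tells all that it offers.
- The arm moves only by the shell command python3 -m pendant 'ROWS' [FORCE]. ROWS is JSON, a list of rows, each an object with "delta_pos": the shift along the world's x, y, z in m, a list of three; "turn": the turn, a rotation vector about the world's x, y, z in rad, a list of three; "grip": the finger opening in m, from 0 to 0.0854. In form: [{"delta_pos": [tx, ty, tz], "turn": [ax, ay, az], "grip": grip}, ...]. A call has 1 to 8 rows; each row is the pose to reach, as a shift and turn from the pose commanded when the call began; what a row does not reach only later rows make up. A row lasts 1/8 s, in which the tool goes at most 62.5 mm and 10.7 degrees, less where a joint would pass 70% of its speed; a pose out of reach is approached as far as the arm can. A call with a gripper value outside its range is refused whole. The fingers move at their own pace and stop on an object; FORCE is the grip in N (left out, the last holds). Time passes only in rows, so rows that repeat a pose let the fingers close. It gives the time, the measured TCP pose, the force, the opening and the grip force at its end, in the units of the state.
- monitor.get_state(): the state, without advancing time (a new reading comes with each control period).
- viewer.get_image(name): name is "side" or "top" or "wrist"; returns a dict with "frame" (480x640x3 uint8, red, green, blue), "K" (3x3 intrinsics, pixels), "pose" (4x4, takes a point from camera to world coordinates). Camera axes: x right, y down, z forward; pixel columns grow to the right and rows downward; lengths in m; the calibration is good to about 2 mm. A picture is of the moment at which its call begins. There is no depth.
- job.job_done(): hands the job in; it is judged then, once.
The state is a dict: "clock": time; "q": joint angles; "dq": joint speeds; "effort": joint torques, N m; "tcp_pos": TCP position; "eef_rot": TCP orientation; "force": force on the tool from outside, world axes, zero at the start; "wrist_torque": the same for the moment, N m; "opening": finger opening in m; "gripper_force": force on a finger pad.
Only numpy, scipy, OpenCV 4.12 (cv2) and the standard library are available. Lean on these libraries where they do the work, as an engineer would, in place of code of your own. Each camera call takes 0.05 s, during which the arm holds its last target. There are 200 camera calls.

TASK

Take the size of the orange cable sleeve with the bore gauge: pinch its two black finger pads together so that the plungers draw in, stand the gauge in the orange sleeve with its round plate flat on the rim, and let go so that the plungers spring out against the bore. Push the red button on top fully down to lock them, lift the gauge out by its bare metal body (not by the pads, which would spoil the size), and stand it back upright in the blue stand with the size still locked, leaving the other things on the desk where they are.

Things in the scene. Friction and masses are not known exactly. Their poses are not given: they have to be found in the camera images.
- gauge: Bore gauge, 0.33 kg, starting upright in the stand, plungers out, button up. Origin: centre of the underside of its round aluminium stop plate (76 mm across, 5 mm thick); z up. Below the plate hangs a steel head 38 mm across, 40 mm deep with a tapered nose; two brass plungers slide out of it along +x and -x, 16 to 28 mm below the plate. Above it: an aluminium body, 22 (x) by 26 (y) mm, to z = 68.
- gauge_pads (a point): On the gauge's axis, 31 mm above its origin, midway between two black finger pads on its +x and -x sides, each fixed to the plunger on its side: 20 mm wide in y, 26 mm tall, 64 mm over both when free, 38 mm pinched fully in. The springs push each out with 1 to 1.6 N; a pinch of 15 to 25 N draws them fully in and carries the gauge.
- gauge_band (a point): On the gauge's axis, 56 mm above its origin: the bare body at its dark band, above the pads, gripped across gauge y (26 mm wide; clear from 47 to 66 mm above the origin), a quarter turn from the pads' grip. A grip here leaves the pads alone.
- gauge_button (a point): Top centre of the red lock button on the gauge's axis, 20 mm across, 78 mm above the gauge's origin when up and 72 mm when fully down (this point stays at 78 mm).
- plunger_a (a joint): How far the +x plunger is out: 0 fully in (tip 19.5 mm from the axis, 0.5 mm proud of the head), 0.013 fully out; tip distance from the axis = 19.5 mm + value. The other plunger is geared to move equally. Let go in the orange sleeve it reads about 0.004; locked and lifted out, it settles about 0.5 mm wider. A pinch on the pads overcomes the lock and spoils the size.
- lock_button (a joint): The red lock button: 0 up (plungers free), 0.006 fully down (locked from about 0.005). It moves straight down against about 7 N of friction, 12 N at the bottom (push with 12 to 18 N), and stays where it is left. It need not be released again.
- sleeve_orange: The orange sleeve to be gauged: an upright tube fixed to the desk on a round foot of 88 mm. Origin: centre of the foot's underside; z up; rim at z = 60 mm; bore 47 mm across, 54 mm deep from the rim, wall 5 mm. It stands in any of three places.
- sleeve_grey: A grey sleeve like it, same height, bore 53 mm; not to be gauged. Origin: centre of the foot's underside.
- sleeve_white: A white sleeve like it, same height, bore 59 mm; not to be gauged. Origin: centre of the foot's underside.
- stand: The blue gauge stand, fixed: a channel along its x, open above and at both ends, between two walls 80 mm long, 16 mm thick, 46 mm apart. Origin: centre of its underside, z up; wall tops at z = 60 mm carry the gauge's stop plate, the head hanging between them with the plungers pointing along the channel (gauge x along stand x, either way round).
- crimper: Crimping tool, orange and navy handles, 190 mm; a bystander. Origin under its middle.
- cutters: Cutters with navy grips, 150 mm; a bystander. Origin under its middle.
- driver: Screwdriver; a bystander. Origin under its middle.
- tape: Roll of blue tape, 90 mm; a bystander. Origin under its middle.
- mug: White mug, 90 mm tall; a bystander. Origin under its middle.
- marker: Black marker, 120 mm; a bystander. Origin under its middle.
- tester: Yellow cable tester, 110 by 60 by 28 mm; a bystander. Origin under its middle.
Not all that is in view belongs to the job. Leave any purple look-alike of the gauge alone.

How it is judged:
By the outcome, as a careful person would: the job done as asked, in the order asked, and still so for the second after the job is handed in, with the robot touching nothing.
It also fails if it takes over 72 s, if anything falls off the work surface, if the arm or the gripper's body presses on something with over 40 N, if the wrist force passes 120 N, or if a joint passes its speed limit or range.

## Working session

There is one attempt and no reset: what is moved stays moved. The work goes in short steps, Python scripts to look and compute and a shell command to move; the robot and the scene stay as the last step left them, time stands still between calls to the robot, and variables do not carry over. Pictures are saved under pics/ and viewed, at most 14 in all, crops included, and the job is handed in when it is done.

```bash
mkdir -p pics
cat > h.py <<'E'
from bench import monitor, viewer, job
import numpy as np, cv2
def shot(n,f):
    d=viewer.get_image(n); cv2.imwrite('pics/%s.png'%f,d['frame'][:,:,::-1]); np.savez('pics/%s.npz'%f,**d); return d
def load(f): return dict(np.load('pics/%s.npz'%f))
def ray(d,u,v,z):
    P=d['pose']; r=P[:3,:3]@np.linalg.inv(d['K'])@[u,v,1]; c=P[:3,3]; return c+r*(z-c[2])/r[2]
def proj(d,p):
    P=d['pose']; q=d['K']@(P[:3,:3].T@(np.asarray(p)-P[:3,3])); return q[:2]/q[2]
E
python3 - <<'E'
from h import *
a=shot('top','top0')['frame'];b=shot('side','side0')['frame'];c=shot('wrist','wr0')['frame']
print(load('top0')['pose'],load('side0')['pose'],load('wr0')['pose'],load('top0')['K'])
print(monitor.get_state())
E
```

```text
[[-0.01746057 -0.99148253  0.12906403  0.33100068]
 [-0.99981004  0.01843201  0.00633613  0.02556217]
 [-0.00866107 -0.12892888 -0.99161602  1.3298958 ]
 [ 0.          0.          0.          1.        ]] [[-0.77467042 -0.30709314  0.5527925  -0.19510579]
 [-0.63226542  0.36061246 -0.68571065  0.87330648]
 [ 0.01123318 -0.88071134 -0.47352018  0.69557867]
 [ 0.          0.          0.          1.        ]] [[ 0.22154669 -0.92622553 -0.30499726  0.19879111]
 [-0.97514874 -0.2108839  -0.06791841 -0.5180753 ]
 [-0.00141125  0.31246479 -0.94992829  0.37428707]
 [ 0.          0.          0.          1.        ]] [[501.30934931   0.         315.77779204]
 [  0.         501.30934931 246.11927947]
 [  0.           0.           1.        ]]
{'clock': 0.15, 'q': array([-8.09933902e+01,  1.72073558e+01,  8.71712520e+01,  3.65987445e-05,
        7.56695604e+01, -3.81637737e+00]), 'dq': array([-0.04076412,  0.04233508, -0.0988707 , -0.08694466,  0.0252296 ,
       -0.06012202]), 'effort': array([ 1.00169123e-03, -5.43668997e+01, -3.61888254e+01, -6.16737816e-05,
        3.13263175e-03, -4.40821566e-05]), 'tcp_pos': array([ 0.12203313, -0.53611752,  0.23086733]), 'eef_rot': array([[ 9.75060429e-01,  2.21939503e-01, -1.30998034e-04],
       [ 2.21939534e-01, -9.75060077e-01,  8.30425305e-04],
       [ 5.65732263e-05, -8.38788497e-04, -9.99999647e-01]]), 'force': array([ 0.21874021, -0.68166899, -0.82496487]), 'wrist_torque': array([-0.07913639,  0.0089299 ,  0.01704561]), 'gripper_force': 0.0, 'opening': 0.08544177057780518}
```

View pics/top0.png

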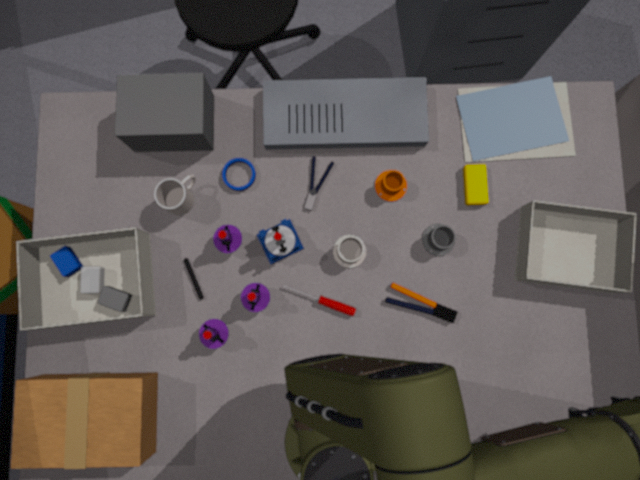

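View pics/side0.png

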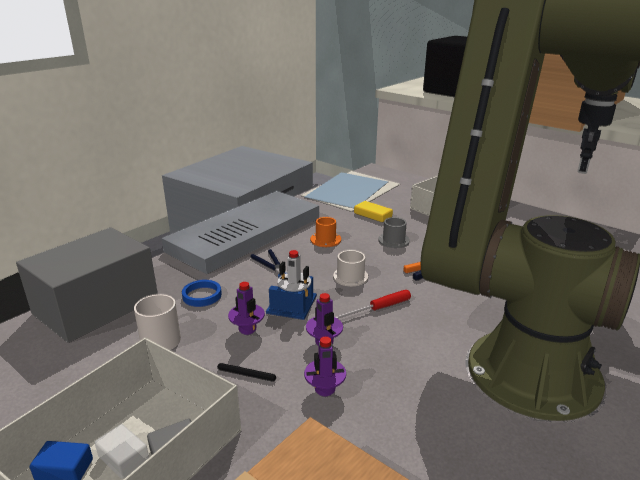

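Top view: the aluminium gauge is on the blue stand at (279,238). Its look-alikes are purple, at (227,237), (254,296) and (213,334), so I choose the one on the stand. The orange sleeve is at (392,182), white at (349,250) and grey at (440,238). The side view agrees, with the gauge at (292,275).

Run:
```python
from h import *
d=load('top0'); f=d['frame']
hsv=cv2.cvtColor(f,cv2.COLOR_RGB2HSV)
s=np.load('pics/side0.npz'); fs=s['frame']; hs=cv2.cvtColor(fs,cv2.COLOR_RGB2HSV)
def comp(hsv,box,lo,hi):
    u0,v0,u1,v1=box; m=cv2.inRange(hsv[v0:v1,u0:u1],lo,hi); ys,xs=np.nonzero(m); return xs+u0,ys+v0,m
# stand top
x,y,m=comp(hsv,(250,210,310,270),(100,120,40),(125,255,255))
r=cv2.minAreaRect(np.c_[x,y].astype(np.float32)); print('blue',r,ray(d,*r[0],.05))
bp=cv2.boxPoints(r); print([ray(d,*p,.055).round(4) for p in bp])
# red button
x,y,m=comp(hsv,(262,222,296,255),(0,150,80),(8,255,255)); print('btn top',x.mean(),y.mean(),len(x),ray(d,x.mean(),y.mean(),.136))
x,y,m=comp(hs,(280,240,305,265),(0,150,80),(8,255,255)); print('btn side',x.mean(),y.mean(),ray(dict(s),x.mean(),y.mean(),.133))
# orange
x,y,m=comp(hsv,(365,160,415,210),(8,150,60),(20,255,255)); 
print('orange bbox',x.min(),x.max(),y.min(),y.max())
c=np.hstack([cv2.resize(f[205:275,245:315],(400,400),interpolation=3),cv2.resize(f[150:220,358:428],(400,400),interpolation=3)])
cv2.imwrite('pics/crop0.png',c[:,:,::-1])
```

```text
blue ((279.45379638671875, 240.40298461914062), (33.792781829833984, 36.24340057373047), 64.53665161132812) [0.51419868 0.12718936 0.05      ]
[array([0.534 , 0.1875, 0.055 ]), array([0.5732, 0.1028, 0.055 ]), array([0.493 , 0.0663, 0.055 ]), array([0.4544, 0.1505, 0.055 ])]
btn top 277.425 236.05 40 [0.51257363 0.12516578 0.136     ]
btn side 293.1578947368421 253.59649122807016 [0.50965406 0.1253142  0.133     ]
orange bbox 375 406 170 200
```

View pics/crop0.png

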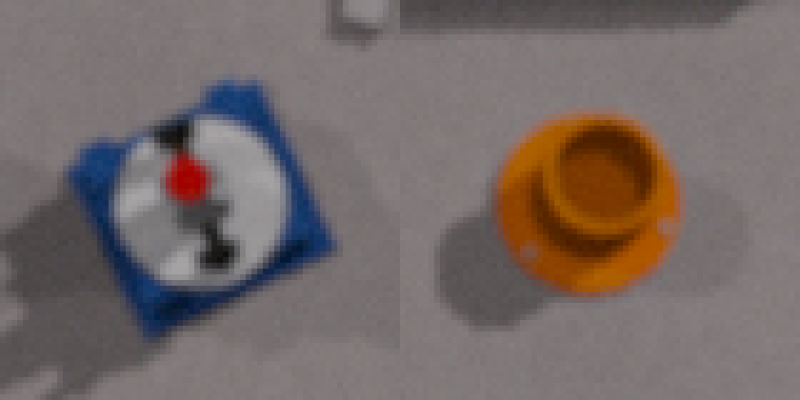

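The crop confirms an aluminium body on the blue stand with a red button. Its pads lie along the channel at crop (172,133) and (218,245), about 24° from world x. The sleeve rim centre is near pixel (392.8,181.5).

```bash
python3 - <<'E'
from h import *
d=load('top0');print(ray(d,280.4,240,.064),ray(d,392.8,181.5,.06),ray(d,390.9,185.5,.004))
E
python3 -m pendant '[{"delta_pos":[0.03,0.05,0.02],"turn":[0,0,0.15],"grip":0.085},{"delta_pos":[0.07,0.1,0.02],"turn":[0,0,0.3],"grip":0.085},{"delta_pos":[0.11,0.15,0.02],"turn":[0,0,0.45],"grip":0.085},{"delta_pos":[0.15,0.2,0.02],"turn":[0,0,0.6],"grip":0.085},{"delta_pos":[0.19,0.26,0.02],"turn":[0,0,0.75],"grip":0.085},{"delta_pos":[0.22,0.31,0.02],"turn":[0,0,0.9],"grip":0.085},{"delta_pos":[0.25,0.36,0.02],"turn":[0,0,1.05],"grip":0.085},{"delta_pos":[0.28,0.41,0.02],"turn":[0,0,1.2],"grip":0.085}]' 20
```

```text
[0.51318833 0.12365324 0.064     ] [ 0.66161485 -0.16908897  0.06      ] [ 0.6651996  -0.17212522  0.004     ]
clock: 1.15
tcp_pos: [0.4019, -0.1257, 0.2514]
eef_rot: [[0.142, 0.99, 0.0], [0.99, -0.142, -0.0], [-0.0, 0.0, -1.0]]
force: [1.6, -1.6, -1.1]
opening: 0.0851
gripper_force: 0.0
```

```bash
python3 -m pendant '[{"delta_pos":[0.025,0.05,0],"turn":[0,0,0.14],"grip":0.085},{"delta_pos":[0.05,0.1,0],"turn":[0,0,0.29],"grip":0.085},{"delta_pos":[0.07,0.16,0],"turn":[0,0,0.43],"grip":0.085},{"delta_pos":[0.09,0.21,0],"turn":[0,0,0.57],"grip":0.085},{"delta_pos":[0.11,0.249,0],"turn":[0,0,0.572],"grip":0.085},{"delta_pos":[0.11,0.249,0],"turn":[0,0,0.572],"grip":0.085},{"delta_pos":[0.11,0.249,0],"turn":[0,0,0.572],"grip":0.085}]'
python3 - <<'E'
from h import *
d=shot('wrist','wr1');s=monitor.get_state();print(s['tcp_pos'],s['eef_rot'],s['q'])
for z in(.138,.065): print(proj(d,[.512,.124,z]))
E
```

```text
clock: 2.02
tcp_pos: [0.511, 0.121, 0.251]
eef_rot: [[-0.412, 0.911, -0.001], [0.911, 0.412, -0.0], [0.0, -0.001, -1.0]]
force: [0.1, -0.3, -0.9]
opening: 0.085
gripper_force: 0.0
[0.51096169 0.12064079 0.2511986 ] [[-4.11712888e-01  9.11313556e-01 -3.17165200e-04]
 [ 9.11313610e-01  4.11712842e-01 -2.00378496e-04]
 [-5.20266537e-05 -3.71535373e-04 -9.99999930e-01]] [ 9.29098164e+00  1.31182038e+01  8.95886193e+01 -8.60648156e-03
  7.73129645e+01 -1.50196074e+01]
[321.73308702 232.94919819]
[320.89181042 211.7335205 ]
```

View pics/wr1.png

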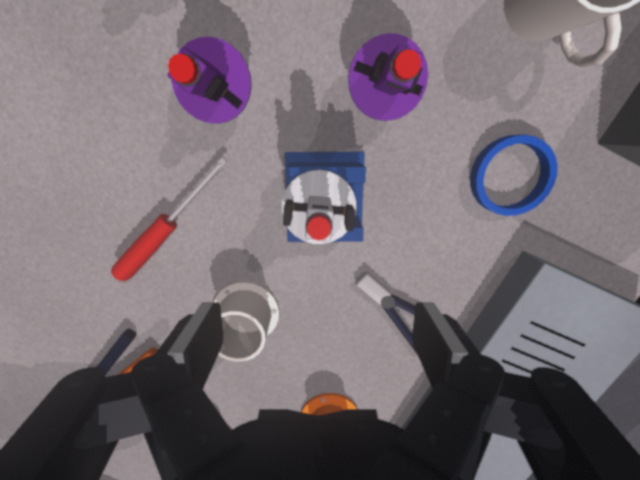

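The wrist view shows the gauge's button at (319,228) and its plate at (320,208). The pads at (288,213) and (350,215) are aligned with the fingers, and the blue stand is level in the image.

Run:
```python
from h import *
d=load('wr1');f=d['frame'];hsv=cv2.cvtColor(f,cv2.COLOR_RGB2HSV)
m=cv2.inRange(hsv[215:245,300:340],(0,150,80),(8,255,255));y,x=np.nonzero(m);u,v=x.mean()+300,y.mean()+215
print(u,v,ray(d,u,v,.136))
m=cv2.inRange(hsv[140:250,270:380],(0,0,110),(180,60,255))
g=cv2.inRange(hsv[150:242,275:370],(105,100,30),(125,255,255));y,x=np.nonzero(g);r=cv2.minAreaRect(np.c_[x+275,y+150].astype(np.float32));print(r)
b=cv2.inRange(hsv[195:235,280:360],(0,0,0),(180,255,45));n,l,st,c=cv2.connectedComponentsWithStats(b);print([(s[4],ci+[280,195],ray(d,*(ci+[280,195]),.091)) for s,ci in zip(st,c) if s[4]>15][1:])
print(ray(d,320,208,.064))
```

```text
318.47058823529414 227.52941176470588 [0.50798554 0.12651925 0.136     ]
((325.0, 196.0), (88.0, 78.0), 90.0)
[]
[0.50968255 0.12693155 0.064     ]
```

```bash
python3 -m pendant '[{"delta_pos":[-0.001,0.003,-0.04],"turn":[0,0,0],"grip":0.085},{"delta_pos":[-0.001,0.003,-0.09],"turn":[0,0,0],"grip":0.085},{"delta_pos":[-0.001,0.003,-0.13],"turn":[0,0,0],"grip":0.085},{"delta_pos":[-0.001,0.003,-0.16],"turn":[0,0,0],"grip":0.085},{"delta_pos":[-0.001,0.003,-0.178],"turn":[0,0,0],"grip":0.085},{"delta_pos":[-0.001,0.003,-0.178],"turn":[0,0,0],"grip":0.085},{"delta_pos":[-0.001,0.003,-0.178],"turn":[0,0,0],"grip":0.085}]' 20
python3 - <<'E'
from h import *
d=shot('wrist','wr2');s=monitor.get_state();print(s['tcp_pos'],s['force'])
E
```

```text
clock: 2.95
tcp_pos: [0.5107, 0.1239, 0.0743]
eef_rot: [[-0.412, 0.911, 0.001], [0.911, 0.412, 0.0], [-0.0, 0.001, -1.0]]
force: [0.4, 0.1, 0.2]
opening: 0.0851
gripper_force: 0.0
[0.5107268  0.12405993 0.07443952] [0.10994748 0.16297509 0.59141199]
```

View pics/wr2.png

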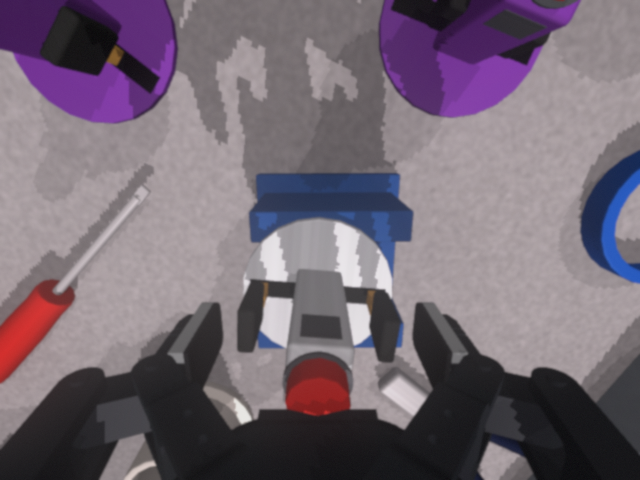

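The pads at (250,320) and (383,325) sit between the fingers and are centred, so I'll pinch.

```bash
python3 -m pendant '[{"delta_pos":[0,0,0],"turn":[0,0,0],"grip":0.055},{"delta_pos":[0,0,0],"turn":[0,0,0],"grip":0.045},{"delta_pos":[0,0,0],"turn":[0,0,0],"grip":0.034},{"delta_pos":[0,0,0],"turn":[0,0,0],"grip":0.034},{"delta_pos":[0,0,0],"turn":[0,0,0],"grip":0.034},{"delta_pos":[0,0,0],"turn":[0,0,0],"grip":0.034},{"delta_pos":[0,0,0],"turn":[0,0,0],"grip":0.034},{"delta_pos":[0,0,0],"turn":[0,0,0],"grip":0.034}]' 22
```

```text
clock: 4.0
tcp_pos: [0.5105, 0.1244, 0.0741]
eef_rot: [[-0.412, 0.911, 0.001], [0.911, 0.412, 0.0], [-0.0, 0.001, -1.0]]
force: [-3.3, -1.0, 9.8]
opening: 0.0371
gripper_force: 21.2
```

```bash
python3 -m pendant '[{"delta_pos":[0,0,0.015],"turn":[0,0,0],"grip":0.034},{"delta_pos":[0,0,0.04],"turn":[0,0,0],"grip":0.034},{"delta_pos":[0,0,0.07],"turn":[0,0,0],"grip":0.034},{"delta_pos":[0,0,0.09],"turn":[0,0,0],"grip":0.034},{"delta_pos":[0.01,-0.02,0.09],"turn":[0,0,0],"grip":0.034},{"delta_pos":[0.03,-0.06,0.09],"turn":[0,0,0],"grip":0.034},{"delta_pos":[0.05,-0.1,0.09],"turn":[0,0,0],"grip":0.034},{"delta_pos":[0.075,-0.147,0.09],"turn":[0,0,0],"grip":0.034}]'
python3 -m pendant '[{"delta_pos":[0.02,-0.04,0],"turn":[0,0,0],"grip":0.034},{"delta_pos":[0.04,-0.08,0],"turn":[0,0,0],"grip":0.034},{"delta_pos":[0.06,-0.115,0],"turn":[0,0,0],"grip":0.034},{"delta_pos":[0.072,-0.14,0],"turn":[0,0,0],"grip":0.034},{"delta_pos":[0.076,-0.147,0],"turn":[0,0,0],"grip":0.034},{"delta_pos":[0.076,-0.147,0],"turn":[0,0,0],"grip":0.034},{"delta_pos":[0.076,-0.147,0],"turn":[0,0,0],"grip":0.034},{"delta_pos":[0.076,-0.147,0],"turn":[0,0,0],"grip":0.034}]'
python3 - <<'E'
from h import *
a=shot('wrist','wr3')['frame'];b=load('top0');s=shot('side','side3');t=shot('top','top3')
print(proj(s,[.662,-.169,.1]),proj(t,[.662,-.169,.06]),proj(load('wr3'),[.662,-.169,.06]))
u,v=map(int,proj(s,[.662,-.169,.1]))
c=s['frame'][v-60:v+60,u-50:u+50]
w=cv2.resize(a,(480,360));c=cv2.resize(c,(300,360),interpolation=3)
cv2.imwrite('pics/m3.png',np.hstack([w,c])[:,:,::-1]);print(u,v)
E
```

```text
clock: 5.0
tcp_pos: [0.5856, -0.0236, 0.1639]
eef_rot: [[-0.413, 0.911, -0.0], [0.911, 0.413, 0.0], [0.0, 0.0, -1.0]]
force: [0.3, -0.4, -3.9]
opening: 0.0366
gripper_force: 24.9
clock: 6.0
tcp_pos: [0.6611, -0.1688, 0.1636]
eef_rot: [[-0.413, 0.911, 0.0], [0.911, 0.413, 0.0], [-0.0, 0.0, -1.0]]
force: [0.8, -0.1, -3.2]
opening: 0.0366
gripper_force: 24.9
[325.27687102 207.60496808] [392.76014834 181.35595449] [319.81856998 239.93556676]
325 207
```

View pics/m3.png

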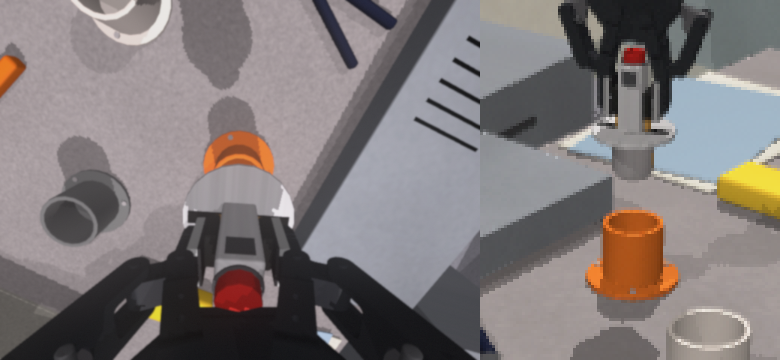

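The wrist crop shows the plate centred over the orange foot, at x≈238.5 and 239. The side crop shows the head at x=633 over the rim centre at (632,222). Next I'll check the fore-aft direction numerically.

Run:
```python
from h import *
d=load('wr3');hsv=cv2.cvtColor(d['frame'],cv2.COLOR_RGB2HSV)
m=cv2.inRange(hsv,(6,150,60),(20,255,255));m[:, :200]=0;m[:,420:]=0;m[260:]=0
y,x=np.nonzero(m);print('foot px',x.min(),x.max(),y.min(),x[y==y.min()].mean())
a=np.linspace(0,2*np.pi,181)
def circ(c,z,r): return np.array([proj(d,[c[0]+r*np.cos(t),c[1]+r*np.sin(t),z]) for t in a])
for c in((.662,-.169),(.665,-.171)):
  for z in (.005,): p=circ(c,z,.044);print(c,p[:,0].min(),p[:,0].max(),p[:,1].min())
for oz in(.147,.152,.157):
  p=circ((.6611,-.1688),oz,.038);print('plate',oz,p[:,0].min(),p[:,0].max(),p[:,1].min())
g=cv2.inRange(hsv,(0,0,120),(180,60,255));print('plate top row', [ (c,int(np.argmax(np.all(d['frame'][210:,c].astype(int)-d['frame'][210:,c].min(1,keepdims=True)<25,axis=1)))+210) for c in (310,318,326)])
s=load('side3');print(proj(s,[.6611,-.1688,.107]),proj(s,[.6611,-.1688,.06]),proj(s,[.6611,-.1688,.224]))
f=s['frame'];h=cv2.cvtColor(f,cv2.COLOR_RGB2HSV)
for z,lo,hi,bx in(('or',(6,150,60),(20,255,255),(295,190,355,260)),('red',(0,150,80),(5,255,255),(305,140,345,180))):
  k=cv2.inRange(h[bx[1]:bx[3],bx[0]:bx[2]],lo,hi);y,x=np.nonzero(k);print(z,x.min()+bx[0],x.max()+bx[0],y.min()+bx[1],y.max()+bx[1])
```

```text
foot px 272 364 175 318.0
(0.662, -0.169) 272.3315884876257 366.47069794670927 173.94009782363855
(0.665, -0.171) 274.5046572359149 368.35816988659207 177.38813421008481
plate 0.147 247.91062773745986 391.30451301136566 221.15272190414188
plate 0.152 245.99083774514153 393.3488382454109 223.85623384399213
plate 0.157 243.9618308483742 395.5093534325306 226.72434208076268
plate top row [(310, 220), (318, 219), (326, 220)]
[325.50263133 205.36812574] [325.37273925 220.91833673] [325.84377345 164.52782184]
or 310 340 217 246
red 323 329 163 167
```

Sleeve ≈ (.6625,−.1695). The gauge sits about 2.5 mm along tool +x in the grip, so I'll shift by (+.002,−.0025) and descend.

```bash
python3 -m pendant '[{"delta_pos":[0.002,-0.0025,-0.02],"turn":[0,0,0],"grip":0.034},{"delta_pos":[0.002,-0.0025,-0.035],"turn":[0,0,0],"grip":0.034},{"delta_pos":[0.002,-0.0025,-0.045],"turn":[0,0,0],"grip":0.034},{"delta_pos":[0.002,-0.0025,-0.052],"turn":[0,0,0],"grip":0.034},{"delta_pos":[0.002,-0.0025,-0.058],"turn":[0,0,0],"grip":0.034},{"delta_pos":[0.002,-0.0025,-0.063],"turn":[0,0,0],"grip":0.034},{"delta_pos":[0.002,-0.0025,-0.063],"turn":[0,0,0],"grip":0.034}]'
```

```text
clock: 7.02
tcp_pos: [0.6632, -0.1721, 0.1]
eef_rot: [[-0.412, 0.911, -0.0], [0.911, 0.412, 0.0], [0.0, -0.0, -1.0]]
force: [0.5, 0.1, -2.6]
opening: 0.0366
gripper_force: 24.9
```

```bash
python3 -m pendant '[{"delta_pos":[0,0,-0.008],"turn":[0,0,0],"grip":0.034},{"delta_pos":[0,0,-0.016],"turn":[0,0,0],"grip":0.034},{"delta_pos":[0,0,-0.021],"turn":[0,0,0],"grip":0.034},{"delta_pos":[0,0,-0.025],"turn":[0,0,0],"grip":0.034},{"delta_pos":[0,0,-0.026],"turn":[0,0,0],"grip":0.034},{"delta_pos":[0,0,-0.026],"turn":[0,0,0],"grip":0.034}]'
python3 - <<'E'
from h import *
print(monitor.get_state()['force'])
E
```

```text
clock: 7.78
tcp_pos: [0.6633, -0.1722, 0.0745]
eef_rot: [[-0.412, 0.911, 0.0], [0.911, 0.412, -0.0], [-0.0, 0.0, -1.0]]
force: [-0.7, 0.5, -1.9]
opening: 0.0367
gripper_force: 25.1
[-0.70382932  0.48136321 -1.87730482]
```

```bash
python3 -m pendant '[{"delta_pos":[0,0,-0.0015],"turn":[0,0,0],"grip":0.034},{"delta_pos":[0,0,-0.0015],"turn":[0,0,0],"grip":0.034},{"delta_pos":[0,0,-0.0015],"turn":[0,0,0],"grip":0.034}]'
```

```text
clock: 8.15
tcp_pos: [0.6634, -0.1722, 0.0744]
eef_rot: [[-0.412, 0.911, 0.001], [0.911, 0.412, -0.0], [-0.001, 0.001, -1.0]]
force: [-6.4, 2.0, 9.0]
opening: 0.0365
gripper_force: 26.4
```

Seated on the rim, since the force has risen. Now I'll release.

```bash
python3 -m pendant '[{"delta_pos":[0,0,-0.0005],"turn":[0,0,0],"grip":0.045},{"delta_pos":[0,0,0.0],"turn":[0,0,0],"grip":0.06},{"delta_pos":[0,0,0.0],"turn":[0,0,0],"grip":0.085},{"delta_pos":[0,0,0],"turn":[0,0,0],"grip":0.085},{"delta_pos":[0,0,0],"turn":[0,0,0],"grip":0.085},{"delta_pos":[0,0,0],"turn":[0,0,0],"grip":0.085}]'
python3 - <<'E'
from h import *
a=shot('wrist','wr4')['frame'];s=shot('side','side4');u,v=320,205
c=s['frame'][v-60:v+60,u-50:u+50]
cv2.imwrite('pics/m4.png',np.hstack([cv2.resize(a,(480,360)),cv2.resize(c,(300,360),interpolation=3)])[:,:,::-1]);print(monitor.get_state()['force'])
E
```

```text
clock: 8.9
tcp_pos: [0.6632, -0.1721, 0.0727]
eef_rot: [[-0.412, 0.911, -0.0], [0.911, 0.412, -0.0], [0.0, -0.0, -1.0]]
force: [0.5, 0.5, -0.7]
opening: 0.0851
gripper_force: 0.0
[ 0.70838472 -0.4917151   0.24291219]
```

View pics/m4.png

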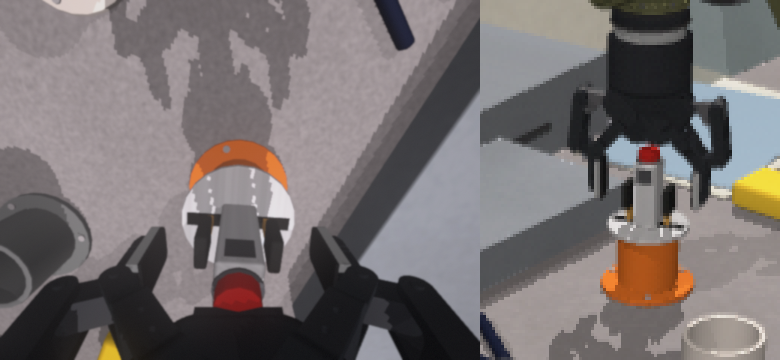

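The plate is flat on the rim (side crop, plate at (648,225)) and the pads are free and symmetric at x≈203 and 275. Now raise, close the fingers and move over the button.

```bash
python3 -m pendant '[{"delta_pos":[0,0,0.04],"turn":[0,0,0],"grip":0.085},{"delta_pos":[0,0,0.085],"turn":[0,0,0],"grip":0.085},{"delta_pos":[-0.001,0.002,0.095],"turn":[0,0,0],"grip":0.06},{"delta_pos":[-0.001,0.002,0.095],"turn":[0,0,0],"grip":0},{"delta_pos":[-0.001,0.002,0.095],"turn":[0,0,0],"grip":0},{"delta_pos":[-0.001,0.002,0.095],"turn":[0,0,0],"grip":0},{"delta_pos":[-0.001,0.002,0.095],"turn":[0,0,0],"grip":0},{"delta_pos":[-0.001,0.002,0.095],"turn":[0,0,0],"grip":0}]'
python3 - <<'E'
from h import *
a=shot('wrist','wr5')['frame'];s=shot('side','side5');u,v=320,190
print(monitor.get_state()['tcp_pos'])
c=s['frame'][v-60:v+60,u-50:u+50]
cv2.imwrite('pics/m5.png',np.hstack([cv2.resize(a,(480,360)),cv2.resize(c,(300,360),interpolation=3)])[:,:,::-1])
E
```

```text
clock: 10.0
tcp_pos: [0.6622, -0.1702, 0.1675]
eef_rot: [[-0.412, 0.911, -0.0], [0.911, 0.412, 0.0], [0.0, -0.0, -1.0]]
force: [-0.3, -0.3, -0.4]
opening: -0.0002
gripper_force: 0.0
[ 0.66222451 -0.17016884  0.16769724]
```

View pics/m5.png

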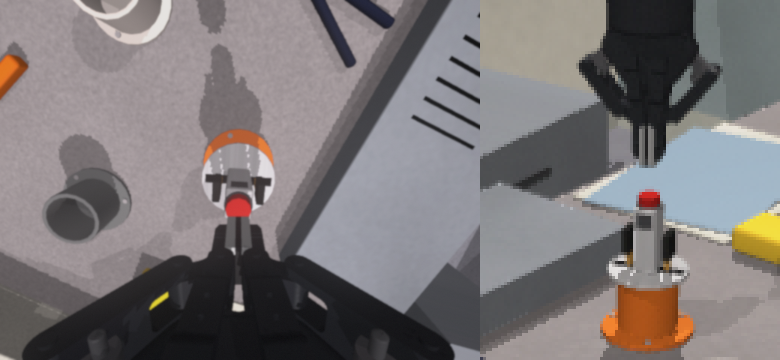

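The button (wrist crop (237,207), side crop (649,199)) lies below the closed fingertips (wrist x 238, side x 648). I'll measure it, then press.

```bash
python3 - <<'E'
from h import *
d=load('wr5');h=cv2.cvtColor(d['frame'],cv2.COLOR_RGB2HSV)
m=cv2.inRange(h[240:310,280:350],(0,150,80),(6,255,255));y,x=np.nonzero(m);print(x.min()+280,x.max()+280,y.min()+240,y.max()+240)
print(ray(d,(x.min()+x.max())/2+280,(y.min()+y.max())/2+240,.135))
E
python3 -m pendant '[{"delta_pos":[0,0,-0.014],"turn":[0,0,0],"grip":0},{"delta_pos":[0,0,-0.024],"turn":[0,0,0],"grip":0},{"delta_pos":[0,0,-0.029],"turn":[0,0,0],"grip":0},{"delta_pos":[0,0,-0.031],"turn":[0,0,0],"grip":0},{"delta_pos":[0,0,-0.033],"turn":[0,0,0],"grip":0}]'
```

```text
301 333 263 288
[ 0.6602814  -0.16942701  0.135     ]
clock: 10.72
tcp_pos: [0.6623, -0.1701, 0.1355]
eef_rot: [[-0.412, 0.911, 0.0], [0.911, 0.412, -0.0], [-0.0, 0.0, -1.0]]
force: [-5.0, 1.9, 6.4]
opening: -0.0003
gripper_force: 3.4
```

```bash
python3 -m pendant '[{"delta_pos":[0,0,-0.0015],"turn":[0,0,0],"grip":0},{"delta_pos":[0,0,-0.003],"turn":[0,0,0],"grip":0},{"delta_pos":[0,0,-0.0035],"turn":[0,0,0],"grip":0},{"delta_pos":[0,0,-0.0035],"turn":[0,0,0],"grip":0}]'
```

```text
clock: 11.22
tcp_pos: [0.6624, -0.1702, 0.1328]
eef_rot: [[-0.412, 0.911, 0.001], [0.911, 0.412, -0.0], [-0.001, 0.001, -1.0]]
force: [-5.6, 1.2, 10.6]
opening: -0.0
gripper_force: 5.1
```

```bash
python3 -m pendant '[{"delta_pos":[0,0,-0.001],"turn":[0,0,0],"grip":0},{"delta_pos":[0,0,-0.001],"turn":[0,0,0],"grip":0},{"delta_pos":[0,0,-0.001],"turn":[0,0,0],"grip":0}]'
```

```text
clock: 11.6
tcp_pos: [0.6624, -0.1702, 0.1321]
eef_rot: [[-0.412, 0.911, 0.001], [0.911, 0.412, -0.0], [-0.001, 0.001, -1.0]]
force: [-6.3, 1.8, 12.6]
opening: -0.0
gripper_force: 6.3
```

```bash
python3 -m pendant '[{"delta_pos":[0,0,-0.001],"turn":[0,0,0],"grip":0},{"delta_pos":[0,0,-0.001],"turn":[0,0,0],"grip":0},{"delta_pos":[0,0,-0.001],"turn":[0,0,0],"grip":0},{"delta_pos":[0,0,-0.001],"turn":[0,0,0],"grip":0}]'
```

```text
clock: 12.1
tcp_pos: [0.6627, -0.1702, 0.132]
eef_rot: [[-0.412, 0.911, 0.002], [0.911, 0.412, -0.001], [-0.002, 0.002, -1.0]]
force: [-7.7, 3.1, 18.4]
opening: 0.0001
gripper_force: 9.3
```

Bottomed out at 72 mm with 18 N, so it's locked. Retreat, then open and turn a quarter.

```bash
python3 -m pendant '[{"delta_pos":[0,0,0.015],"turn":[0,0,0],"grip":0},{"delta_pos":[0,0,0.042],"turn":[0,0,-0.18],"grip":0.0},{"delta_pos":[-0.001,0.0005,0.042],"turn":[0,0,-0.36],"grip":0.085},{"delta_pos":[-0.001,0.0005,0.042],"turn":[0,0,-0.54],"grip":0.085},{"delta_pos":[-0.001,0.0005,0.042],"turn":[0,0,-0.72],"grip":0.085},{"delta_pos":[-0.001,0.0005,0.042],"turn":[0,0,-0.9],"grip":0.085},{"delta_pos":[-0.001,0.0005,0.042],"turn":[0,0,-1.08],"grip":0.085},{"delta_pos":[-0.001,0.0005,0.042],"turn":[0,0,-1.26],"grip":0.085}]'
python3 -m pendant '[{"delta_pos":[0,0,0],"turn":[0,0,-0.16],"grip":0.085},{"delta_pos":[0,0,0],"turn":[0,0,-0.311],"grip":0.085},{"delta_pos":[0,0,0],"turn":[0,0,-0.311],"grip":0.085},{"delta_pos":[0,0,0],"turn":[0,0,-0.311],"grip":0.085}]'
python3 - <<'E'
from h import *
a=shot('wrist','wr6')['frame'];s=shot('side','side6');u,v=320,190
st=monitor.get_state();print(st['tcp_pos'],st['q'])
c=s['frame'][v-60:v+60,u-50:u+50]
cv2.imwrite('pics/m6.png',np.hstack([cv2.resize(a,(480,360)),cv2.resize(c,(300,360),interpolation=3)])[:,:,::-1])
d=load('wr6');h=cv2.cvtColor(a,cv2.COLOR_RGB2HSV)
m=cv2.inRange(h[200:350,280:360],(0,150,80),(6,255,255));y,x=np.nonzero(m);print(x.min()+280,x.max()+280,y.min()+200,y.max()+200)
print(ray(d,(x.min()+x.max())/2+280,(y.min()+y.max())/2+200,.131))
E
```

```text
clock: 13.1
tcp_pos: [0.6614, -0.1697, 0.1716]
eef_rot: [[0.745, 0.667, 0.0], [0.667, -0.745, -0.0], [0.0, 0.0, -1.0]]
force: [-0.8, -0.3, -0.3]
opening: 0.0851
gripper_force: 0.0
clock: 13.6
tcp_pos: [0.6613, -0.1697, 0.1715]
eef_rot: [[0.91, 0.415, 0.0], [0.415, -0.91, -0.0], [0.0, 0.0, -1.0]]
force: [0.5, 0.2, 0.8]
opening: 0.085
gripper_force: 0.0
[ 0.66127124 -0.16964482  0.17135467] [-1.74619612e+01  3.70897550e+01  6.63011587e+01  5.72792979e-04
  7.66040701e+01  4.80727500e+01]
305 335 255 284
[ 0.66111842 -0.17036921  0.131     ]
```

View pics/m6.png

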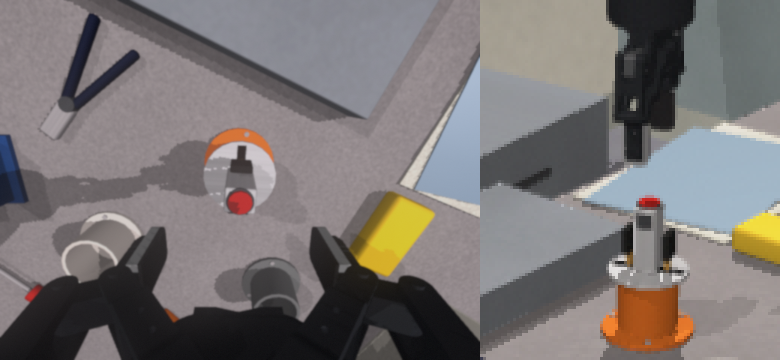

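The button is visibly lower (side crop (649,203)), and the gauge is centred in the wrist view at (239,202). Descend to the band.

```bash
python3 -m pendant '[{"delta_pos":[0,-0.0005,-0.03],"turn":[0,0,0],"grip":0.085},{"delta_pos":[0,-0.0005,-0.055],"turn":[0,0,0],"grip":0.085},{"delta_pos":[0,-0.0005,-0.07],"turn":[0,0,0],"grip":0.085},{"delta_pos":[0,-0.0005,-0.0755],"turn":[0,0,0],"grip":0.085},{"delta_pos":[0,-0.0005,-0.0755],"turn":[0,0,0],"grip":0.05},{"delta_pos":[0,-0.0005,-0.0755],"turn":[0,0,0],"grip":0.036},{"delta_pos":[0,-0.0005,-0.0755],"turn":[0,0,0],"grip":0.032},{"delta_pos":[0,-0.0005,-0.0755],"turn":[0,0,0],"grip":0.032}]' 20
python3 - <<'E'
from h import *
a=shot('wrist','wr7')['frame'];s=shot('side','side7');u,v=320,190
c=s['frame'][v-60:v+60,u-50:u+50]
cv2.imwrite('pics/m7.png',np.hstack([cv2.resize(a,(480,360)),cv2.resize(c,(300,360),interpolation=3)])[:,:,::-1])
E
```

```text
clock: 14.7
tcp_pos: [0.6613, -0.1702, 0.0961]
eef_rot: [[0.911, 0.412, 0.0], [0.412, -0.911, -0.0], [0.0, 0.0, -1.0]]
force: [-0.1, -0.4, 0.1]
opening: 0.0318
gripper_force: 0.0
```

View pics/m7.png

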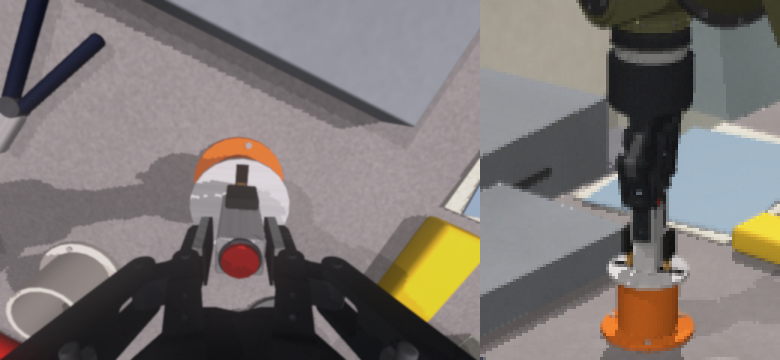

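The fingers at x≈202 and 278 straddle the bare body evenly, clear of the pads. I'll close and lift.

```bash
python3 -m pendant '[{"delta_pos":[0,0,0],"turn":[0,0,0],"grip":0.028},{"delta_pos":[0,0,0],"turn":[0,0,0],"grip":0.022},{"delta_pos":[0,0,0],"turn":[0,0,0],"grip":0.022},{"delta_pos":[0,0,0],"turn":[0,0,0],"grip":0.022},{"delta_pos":[0,0,0.005],"turn":[0,0,0],"grip":0.022},{"delta_pos":[0,0,0.01],"turn":[0,0,0],"grip":0.022}]' 30
```

```text
clock: 15.55
tcp_pos: [0.6609, -0.1696, 0.1053]
eef_rot: [[0.911, 0.412, -0.001], [0.412, -0.911, 0.001], [-0.001, -0.001, -1.0]]
force: [1.3, 0.6, -4.2]
opening: 0.0261
gripper_force: 29.7
```

```bash
python3 -m pendant '[{"delta_pos":[0,0,0.02],"turn":[0,0,0],"grip":0.022},{"delta_pos":[0,0,0.05],"turn":[0,0,0],"grip":0.022},{"delta_pos":[0,0,0.075],"turn":[0,0,0],"grip":0.022},{"delta_pos":[-0.01,0.02,0.08],"turn":[0,0,0],"grip":0.022},{"delta_pos":[-0.03,0.06,0.08],"turn":[0,0,0],"grip":0.022},{"delta_pos":[-0.05,0.1,0.08],"turn":[0,0,0],"grip":0.022},{"delta_pos":[-0.075,0.147,0.08],"turn":[0,0,0],"grip":0.022}]'
python3 -m pendant '[{"delta_pos":[-0.02,0.04,0],"turn":[0,0,0],"grip":0.022},{"delta_pos":[-0.04,0.08,0],"turn":[0,0,0],"grip":0.022},{"delta_pos":[-0.06,0.115,0],"turn":[0,0,0],"grip":0.022},{"delta_pos":[-0.072,0.14,0],"turn":[0,0,0],"grip":0.022},{"delta_pos":[-0.076,0.149,0],"turn":[0,0,0],"grip":0.022},{"delta_pos":[-0.076,0.149,0],"turn":[0,0,0],"grip":0.022},{"delta_pos":[-0.076,0.149,0],"turn":[0,0,0],"grip":0.022},{"delta_pos":[-0.076,0.149,0],"turn":[0,0,0],"grip":0.022}]'
python3 - <<'E'
from h import *
a=shot('wrist','wr8')['frame'];s=shot('side','side8');print(monitor.get_state()['tcp_pos'])
u,v=map(int,proj(s,[.51,.126,.1]))
c=s['frame'][v-72:v+72,u-60:u+60]
cv2.imwrite('pics/m8.png',np.hstack([cv2.resize(a,(480,360)),cv2.resize(c,(300,360),interpolation=3)])[:,:,::-1])
E
```

```text
clock: 16.42
tcp_pos: [0.5855, -0.0222, 0.1872]
eef_rot: [[0.911, 0.412, 0.001], [0.412, -0.911, -0.0], [0.001, 0.0, -1.0]]
force: [0.6, 0.6, -3.6]
opening: 0.0259
gripper_force: 30.9
clock: 17.42
tcp_pos: [0.5105, 0.1252, 0.1858]
eef_rot: [[0.912, 0.411, -0.0], [0.411, -0.912, -0.0], [-0.0, 0.0, -1.0]]
force: [-0.6, -0.4, -3.6]
opening: 0.0256
gripper_force: 30.9
[0.51040924 0.12536823 0.18572266]
```

View pics/m8.png

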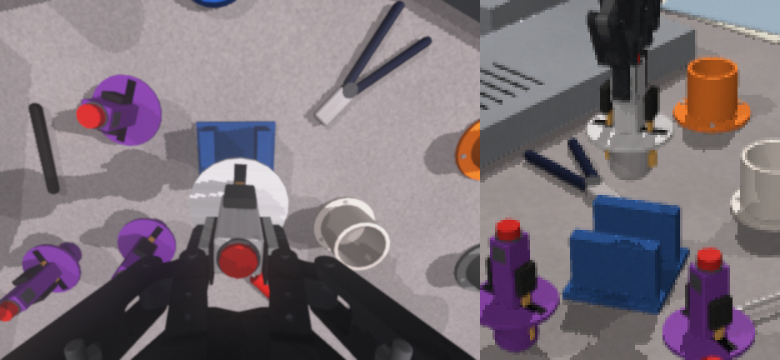

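The gauge hangs upright with the plungers along the channel. Stand centre is x≈236 in the wrist crop against 240 for the plate, so I'll measure that lateral offset.

Run:
```python
from h import *
d=load('wr8');h=cv2.cvtColor(d['frame'],cv2.COLOR_RGB2HSV);st=monitor.get_state()
m=cv2.inRange(h,(105,110,30),(125,255,255))
R=np.asarray(st['eef_rot']);t=np.asarray(st['tcp_pos'])
for v in (164,168,172,176,185,195,205,215):
    x=np.nonzero(m[v,230:400])[0]+230; val=h[v,255:375:1,2]
    print(v,x.min(),x.max(),[round(1e3*float((ray(d,u,v,.06)-t)@R[:,1]),1) for u in(x.min(),x.max())])
print(h[195,260:372:3,2])
f=d['frame'];print(d['K'][0,0],d['pose'][:3,3])
s=load('side8')
for p in([.51,.126,.06],[.5104,.1254,.112]):print(proj(s,p))
hs=cv2.cvtColor(s['frame'],cv2.COLOR_RGB2HSV)
```

```text
164 262 366 [-44.5, 37.7]
168 263 366 [-43.9, 37.8]
172 263 365 [-44.0, 37.2]
176 264 365 [-43.4, 37.3]
185 264 365 [-43.7, 37.6]
195 264 364 [-44.2, 37.2]
205 265 364 [-43.7, 37.5]
215 266 363 [-43.3, 37.1]
[108 106 128 154 155 156 156 155 152 104 101 102 102 100 100 101 102 103
 101 104 112 115 116 116 114 114 100  88 150 157 156 157 155 157 140 142
 157 166]
333.989922798141 [0.58218873 0.1584843  0.32925547]
[293.51670809 282.16177148]
[293.08112703 261.87107216]
```

```bash
python3 -m pendant '[{"delta_pos":[-0.001,0.0023,-0.02],"turn":[0,0,0],"grip":0.022},{"delta_pos":[-0.001,0.0023,-0.035],"turn":[0,0,0],"grip":0.022},{"delta_pos":[-0.001,0.0023,-0.045],"turn":[0,0,0],"grip":0.022},{"delta_pos":[-0.001,0.0023,-0.053],"turn":[0,0,0],"grip":0.022},{"delta_pos":[-0.001,0.0023,-0.06],"turn":[0,0,0],"grip":0.022},{"delta_pos":[-0.001,0.0023,-0.065],"turn":[0,0,0],"grip":0.022},{"delta_pos":[-0.001,0.0023,-0.065],"turn":[0,0,0],"grip":0.022}]'
```

```text
clock: 18.4
tcp_pos: [0.5092, 0.1281, 0.1206]
eef_rot: [[0.911, 0.412, -0.0], [0.412, -0.911, -0.0], [-0.0, -0.0, -1.0]]
force: [-0.5, -0.5, -2.6]
opening: 0.0259
gripper_force: 30.9
```

```bash
python3 -m pendant '[{"delta_pos":[0,0,-0.008],"turn":[0,0,0],"grip":0.022},{"delta_pos":[0,0,-0.015],"turn":[0,0,0],"grip":0.022},{"delta_pos":[0,0,-0.02],"turn":[0,0,0],"grip":0.022},{"delta_pos":[0,0,-0.0235],"turn":[0,0,0],"grip":0.022},{"delta_pos":[0,0,-0.0245],"turn":[0,0,0],"grip":0.022},{"delta_pos":[0,0,-0.025],"turn":[0,0,0],"grip":0.022},{"delta_pos":[0,0,-0.025],"turn":[0,0,0],"grip":0.022}]'
```

```text
clock: 19.27
tcp_pos: [0.5093, 0.1282, 0.0961]
eef_rot: [[0.911, 0.412, 0.0], [0.412, -0.911, 0.0], [0.0, 0.0, -1.0]]
force: [-1.6, 0.2, -0.2]
opening: 0.0258
gripper_force: 30.6
```

```bash
python3 -m pendant '[{"delta_pos":[0,0,-0.0005],"turn":[0,0,0],"grip":0.022},{"delta_pos":[0,0,-0.0005],"turn":[0,0,0],"grip":0.035},{"delta_pos":[0,0,-0.0005],"turn":[0,0,0],"grip":0.06},{"delta_pos":[0,0,-0.0005],"turn":[0,0,0],"grip":0.08},{"delta_pos":[0,0,-0.0005],"turn":[0,0,0],"grip":0.08},{"delta_pos":[0,0,0.03],"turn":[0,0,0],"grip":0.08},{"delta_pos":[0,0,0.08],"turn":[0,0,0],"grip":0.08},{"delta_pos":[0,0,0.12],"turn":[0,0,0],"grip":0.08}]'
python3 -m pendant '[{"delta_pos":[0,0,0.02],"turn":[0,0,0],"grip":0.08},{"delta_pos":[0,0,0.02],"turn":[0,0,0],"grip":0.08}]'
python3 - <<'E'
from h import *
a=shot('wrist','wr9')['frame'];s=shot('side','side9')
u,v=293,275
c=s['frame'][v-48:v+48,u-40:u+40]
cv2.imwrite('pics/m9.png',np.hstack([cv2.resize(a,(480,360)),cv2.resize(c,(300,360),interpolation=3)])[:,:,::-1])
E
```

```text
clock: 20.27
tcp_pos: [0.5093, 0.1282, 0.2177]
eef_rot: [[0.911, 0.412, 0.001], [0.412, -0.911, 0.0], [0.001, 0.0, -1.0]]
force: [-0.0, 0.4, -0.2]
opening: 0.0801
gripper_force: 0.0
clock: 20.52
tcp_pos: [0.5097, 0.1282, 0.2369]
eef_rot: [[0.911, 0.412, 0.003], [0.412, -0.911, 0.0], [0.003, 0.001, -1.0]]
force: [-0.3, 0.5, 0.1]
opening: 0.08
gripper_force: 0.0
```

View pics/m9.png

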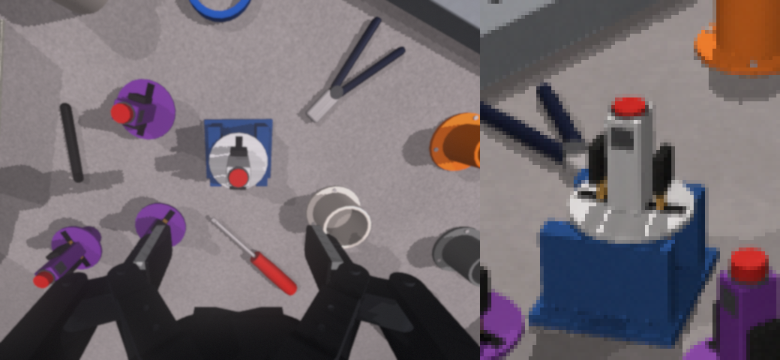

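The gauge stands upright in the blue stand, with its plate flat on the walls (side crop (630,210)) and the button down. The other things in view look unmoved, so I'll hand in.

```bash
python3 -c "
from bench import job;print(job.job_done())"
```

```text
the job is handed in; nothing more can be done
None
```

I gauged the orange sleeve, locked the size with the red button and stood the gauge back upright in the blue stand, lifting it only by the bare body. I handed the job in at about 20.5 s without seeing a verdict; the locked size was judged from the button's travel and the final pictures, as the plunger reading is not in the robot's state.

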